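Clear the shot and show the potter's stamp in the mirror

TASK

Get the jar ready for its record photograph, taken by way of the mirror: clear the shot by putting the two round kiln posts into the square tray and laying the wooden modelling tool flat and lengthwise in the long tray. Then grip the mirror by the top edge of its frame and turn it until the camera sees the stamp on the jar midway across the glass. Its spring neck turns it back if you let go, so finish while still gripping it steady at that angle; leave the jar and the three clay cups where they stand.

Things in the scene. Friction and masses are not known exactly. Their poses are not given: they have to be found in the camera images.
- lens (a point): Centre of the front of the camera's lens: a black compact camera, 112 mm wide and 66 high, on a mini tripod, fixed to the bench, aimed level and straight at the upright middle line of the mirror. The lens is 115 mm above the bench; the point is 57 mm in front of the tripod's middle.
- mirror: Bench mirror: wooden frame 120 mm wide, 110 high, 12 thick, round a glass of 97 x 89 mm, on a coil spring neck over a round iron foot (92 mm, fixed). It turns only about the upright line in the glass face through its middle. Origin: middle of the glass face, 100 mm above the bench; x points out of the glass, y along its width, z up. At rest it faces the camera within about 12 degrees.
- mirror_top (a point): Middle of the top edge of the mirror's frame, 155 mm above the bench, midway in its 12 mm thickness (3 mm behind the turning line): the place to grip from above, fingers closing along the mirror's x. From facing the camera it can turn 65 degrees towards the jar (clockwise from above; 28 to 50 are needed), against a weak spring (0.12 N m per rad) with friction (0.025 N m).
- sight (a point): The camera's line of sight after reflection, nothing to be seen there: origin in the middle of the glass face, its x axis the level direction in which the camera looks from the middle of the glass (direction to the lens mirrored about the glass's x axis; it turns twice as far as the mirror), z up.
- stamp (a point): The potter's stamp that the camera must see: a square clay seal of 24 mm on the shoulder of the jar, on the side that faces roughly towards the mirror (within 40 degrees). The point is the middle of the seal's face, 65 mm above the bench and 42 mm from the jar's upright axis.
- jar: Small round brown clay jar, 92 mm across at the belly, 95 high, loose, to be left alone. Origin under its middle; its x axis points to the side with the stamp.
- post_a: Kiln post: plain upright pale fireclay cylinder, 30 mm across, 60 high, 90 g, standing on end. Origin: centre of its foot, z up along its axis.
- post_b: Second kiln post, the same as post_a.
- tool: Wooden modelling tool lying on the bench: 150 mm long, 14 wide, 12 thick in the middle, flat blade at one end and a point at the other, 30 g. Origin under its middle, x along its length, z up.
- post_tray: Square plywood tray for kiln posts, fixed: 140 x 140 mm outside, 45 high, walls and floor 6 mm (inside 128 x 128, so both posts fit side by side). Origin under its middle.
- tool_tray: Long plywood tray for modelling tools, fixed: 100 mm (its x) by 200 mm (its y) outside, 32 high, walls and floor 6 mm (inside 88 x 188). Origin under its middle, y along its length. The two trays' places are swapped at random.
- cup_1: Dark clay cup, 76 mm across, 44 high, loose; leave alone. Origin under its middle.
- cup_2: Second clay cup, the same.
- cup_3: Third clay cup, the same.

How it is judged (in metres and radians):
On the way, in this order (a step that is already met when the one before it is completed fails the run):
1. both kiln posts are in the square tray and the modelling tool lies flat in the long tray, all let go (x of post_a in the frame of post_tray between -0.066 and 0.066 m and y of post_a in the frame of post_tray between -0.066 and 0.066 m and z of post_a in the frame of post_tray between -0.005 and 0.035 m and x of post_b in the frame of post_tray between -0.066 and 0.066 m and y of post_b in the frame of post_tray between -0.066 and 0.066 m and z of post_b in the frame of post_tray between -0.005 and 0.035 m and x of tool in the frame of tool_tray between -0.04 and 0.04 m and y of tool in the frame of tool_tray between -0.03 and 0.03 m and z of tool in the frame of tool_tray between -0.005 and 0.02 m and angle between tool's own x axis and vertical between 1.4 and 1.74 rad and contact force between the fingers and post_a below 0.1 N and contact force between the fingers and post_b below 0.1 N and contact force between the fingers and tool below 0.1 N and linear speed of each of post_a, post_b, tool below 0.03 m/s), for 0.2 s.
2. the mirror is gripped and turned so that the camera sees the stamp midway across the glass (contact force between the fingers and mirror above 2 N and y of stamp in the frame of sight between -0.025 and 0.025 m and x of stamp in the frame of sight above 0.1 m and angular speed of mirror below 0.15 rad/s), for 0.5 s.
At the end, for the whole second after the job is handed in: Still gripped (over 2 N) and still, the mirror sends the camera's line of sight from mid-glass to within 25 mm sideways of the stamp's middle. Both posts rest in the square tray; the tool rests flat (10 degrees) in the long tray, its middle within 30 mm lengthwise, 40 mm crosswise of the tray's (all of step 2 and x of post_a in the frame of post_tray between -0.066 and 0.066 m and y of post_a in the frame of post_tray between -0.066 and 0.066 m and z of post_a in the frame of post_tray between -0.005 and 0.035 m and x of post_b in the frame of post_tray between -0.066 and 0.066 m and y of post_b in the frame of post_tray between -0.066 and 0.066 m and z of post_b in the frame of post_tray between -0.005 and 0.035 m and x of tool in the frame of tool_tray between -0.04 and 0.04 m and y of tool in the frame of tool_tray between -0.03 and 0.03 m and z of tool in the frame of tool_tray between -0.005 and 0.02 m and angle between tool's own x axis and vertical between 1.4 and 1.74 rad and linear speed of each of post_a, post_b, tool below 0.03 m/s); the arm keeps its last pose, push and grip.
It fails at once if the jar is shifted by more than 15 mm (distance of jar from where it was at the start of the episode above 0.015 m).
It fails at once if a clay cup is shifted by more than 20 mm (distance of any of cup_1, cup_2, cup_3 from where it was at the start of the episode above 0.02 m).
It also fails if it takes over 72 s, if anything falls off the work surface, if the arm or the gripper's body presses on something with over 40 N, if the wrist force passes 120 N, or if a joint passes its speed limit or range.

ROBOT

A 6-joint arm with a two-finger parallel gripper is mounted at the origin on the work surface. World frame = base frame: x ahead of the robot, y to its left, z up, the work surface at z = 0. Lengths are in mm, angles in rad, forces in N, time in s.
With the tool pointing down it reaches from about 275 to 1000 mm from the base axis. Payload 8.4 kg.
Tool frame: the origin (TCP) lies at the very end of the fingers, on their centre line; the grasp point (between the pads) lies 19 mm behind it; z points along the fingers, y is the direction in which the jaws open and shut (so a half turn about z gives the same grasp; the last joint's range is limited). The gripper opens to 85 mm and grips with 20 to 120 N. Pads are 22 mm wide; open, the fingers measure 114 mm over their backs; the gripper's body (76 mm by 85 mm) begins 54 mm behind the grasp point. The pads swing forward as they close: fully open they stand 13 mm farther back than shut.
Start: joints at [-1.102, 0.353, 1.633, -0, 1.155, -0.002], TCP at [283.499, -557.007, 231.281] pointing down, gripper open.
Joint ranges: [-2.63, 2.63], [-0.92, 2.1], [0.06, 2.66], [-1.3, 4.44], [0, 2.69], [-3.02, 3.02]. Speed limits (rad/s): [2.22, 2.22, 2.79, 3.14, 3.14, 3.14].

INTERFACE

Orientations are given as [roll, pitch, yaw] about the fixed x, y, z axes, in that order (R = Rz(yaw) Ry(pitch) Rx(roll)).
In Python, from rig import sense, grab_frame, get_calibration, sign_off, boxes_of, trace gives the robot as it stands.
- The arm moves only by the tool servo_tool, never from a script. Its argument "rows" is a list of rows, each a list of 3 entries, a list of its own where there are three numbers: the finger opening in mm, from 0 to 85.4, then the shift along the tool's x, y, z in mm, then the turn, a rotation vector about the tool's x, y, z in degrees. A call has 1 to 8 rows; each row shifts and turns the commanded pose from where the row before left it, along the tool's axes as they then stand; what a row does not reach is not made up. A row lasts 1/8 s, in which the tool goes at most 62.5 mm and 10.7 degrees, less where a joint would pass 70% of its speed; a pose out of reach is approached as far as the arm can. A call is refused whole if a number of a shift passes 62.5 or a number of a turn 10.7, either way. A call with a gripper value outside its range is refused whole. The fingers move at their own pace and stop on an object; "force" is the grip in N (left out, the last holds). Time passes only in rows, so rows that do not move let the fingers close. It gives the time, the measured TCP pose, the force and the opening at its end, in the units of the state.
- sense(): the state, without advancing time (a new reading comes with each control period).
- grab_frame(name): name is "side" or "top" or "wrist"; returns the picture (480x640x3 uint8, blue, green, red); there is no depth.
- get_calibration(name): a dict with "intrinsics" (3x3 intrinsics, pixels), "world_to_cam" (4x4, takes a point from world to camera coordinates). Camera axes: x right, y down, z forward; pixel columns grow to the right and rows downward; lengths in mm; the calibration is good to about 2 mm. A picture is of the moment at which its call begins: read the wrist's pose just before it. get_calibration takes no time and is no camera call; for the wrist camera it gives the pose at the moment of the call.
- sign_off(): hands the job in, once; it reports no verdict.
Trained networks look in the newest picture that a camera, given by its name, has taken for a name from the list of things; names that differ only in an ending like _2 or _b are one class to them, and where a whole thing is asked for, a point or a joint stands for the part that bears it (a point fixed in the world has none). Each returns a list of dicts, best first, with "conf" (0 to 1); they miss things now and then, are a little off and sometimes report something else, mostly with a low value. They report only what shows in the picture. A call takes as long as a camera call.
- boxes_of(camera, thing): "centre" ([x, y, z] in mm, in the coordinates of the camera as it stood for that picture, good to about 4 mm: the middle of the surface that is visible of it).
- trace(camera, thing): "mask" (480x640 bool, what is visible of it).
The state is a dict: "clock": time; "qpos": joint angles; "qvel": joint speeds; "joint_efforts": joint torques, N m; "eef_pos": TCP position; "tcp_rot": TCP orientation; "contact_force": force on the tool from outside, world axes, zero at the start; "wrist_torque": the same for the moment, N m; "opening": opening from 0.0 (shut) to 1.0 (fully open).
Only numpy, scipy, OpenCV 4.12 (cv2) and the standard library are available. Lean on these libraries where they do the work, as an engineer would, in place of code of your own. Each camera call takes 0.05 s, during which the arm holds its last target. There are 200 camera calls.

## Working session

There is one attempt and no reset: what is moved stays moved. The work goes in short steps, Python scripts to look and compute and a tool call to move; the robot and the scene stay as the last step left them, time stands still between calls to the robot, and variables do not carry over. Pictures are saved under pics/ and viewed, about 8 in all and at most 12, crops included, and the job is handed in when it is done.

Besides the shell and the picture viewer there is one more tool, called as name(argument=value, ...), one argument or row to a line, values as JSON. servo_tool: Moves the arm, as the interface text tells. Its arguments: {"type":"object","properties":{"rows":{"type":"array","items":{"type":"array"}},"force":{"type":"number"}},"required":["rows"]}

```bash
ls; mkdir -p pics
cat > h.py <<'E'
import numpy as np, cv2
from rig import *
from scipy.spatial.transform import Rotation as R
def snap(c,f=None):
    im=grab_frame(c)
    if f: cv2.imwrite('pics/'+f,im)
    return im
def world(c,p):
    T=np.linalg.inv(get_calibration(c)['world_to_cam']); return (T@np.r_[p,1])[:3]
def proj(c,p):
    k=get_calibration(c); q=(np.array(k['world_to_cam'])@np.r_[p,1])[:3]; q=np.array(k['intrinsics'])@q; return q[:2]/q[2]
def ray(c,uv,z):
    k=get_calibration(c);T=np.linalg.inv(k['world_to_cam']);d=T[:3,:3]@np.linalg.inv(k['intrinsics'])@np.r_[uv,1];o=T[:3,3]
    return o+d*(z-o[2])/d[2]
E
python3 - <<'E'
from h import *
np.set_printoptions(precision=1,suppress=True)
ims=[snap(c) for c in('top','side')]
cv2.imwrite('pics/top.png',ims[0]);cv2.imwrite('pics/side.png',ims[1])
for c in('top','side'):
    print(c,get_calibration(c))
    for t in['lens','mirror','stamp','jar','post_a','tool','post_tray','tool_tray','cup_1']:
        for b in boxes_of(c,t): print(c,t,round(b['conf'],2),world(c,b['centre']),proj(c,world(c,b['centre'])))
print(sense())
E
```

```text
pics
top {'intrinsics': array([[577.8,   0. , 326.4],
       [  0. , 577.8, 242.5],
       [  0. ,   0. ,   1. ]]), 'world_to_cam': array([[   0. ,   -1. ,    0. ,   27.7],
       [  -1. ,   -0. ,   -0.1,  530.8],
       [   0.1,   -0. ,   -1. , 1544. ],
       [   0. ,    0. ,    0. ,    1. ]])}
top lens 0.73 [788.5  -6.3 144.9] [346.5 137.8]
top lens 0.48 [590.1 168.9 155.9] [275.4 212.3]
top mirror 0.65 [588.3 168.5 156.3] [275.5 213. ]
top stamp 0.83 [430.9 -86.2  95.2] [374.2 279. ]
top jar 0.85 [425.1 -83.1  89.1] [372.7 281.3]
top post_a 0.6 [514.8  34.7  59.2] [328. 247.]
top post_a 0.47 [607.9 -36.5  57.9] [355.3 213. ]
top tool 0.64 [656.9  50.5  13.1] [323.2 197.2]
top post_tray 0.79 [ 434.5 -351.6    6.4] [468.2 281. ]
top tool_tray 0.56 [ 580.  -334.7    5.3] [461.8 228.2]
top cup_1 0.94 [411.3 334.3   9.8] [217.1 284.1]
top cup_1 0.92 [292.5 419.9  13.3] [183.4 327.5]
top cup_1 0.87 [406.6 445.9  14.3] [175.7 284.9]
side {'intrinsics': array([[557.1,   0. , 316. ],
       [  0. , 557.1, 240.2],
       [  0. ,   0. ,   1. ]]), 'world_to_cam': array([[  -1. ,   -0.2,    0
[... 573 characters left out ...]
 [311.5 270.1]
side post_a 0.21 [593.7 178.6 108.9] [262.4 279. ]
side post_tray 0.83 [ 435.6 -364.3   19.5] [373.6 186.3]
side tool_tray 0.82 [ 582.6 -331.9    3. ] [320.4 190.3]
side cup_1 0.93 [408.7 321.5  29.1] [336.7 376.6]
side cup_1 0.89 [410.3 436.4  23.5] [322.8 431.3]
side cup_1 0.87 [297.4 404.6  23.4] [390.6 428.8]
{'clock': 1.0, 'qpos': array([-1.1,  0.4,  1.6,  0. ,  1.2, -0. ]), 'qvel': array([0., 0., 0., 0., 0., 0.]), 'joint_efforts': array([  0. , -60.5, -34.2,   0. ,   0. ,  -0. ]), 'eef_pos': array([ 283.5, -557. ,  231.3]), 'tcp_rot': array([ 3.1, -0. ,  0.5]), 'contact_force': array([ 1.1,  0. , -0.1]), 'wrist_torque': array([0., 0., 0.]), 'opening': 0.9988726686602557}
```

View pics/top.png

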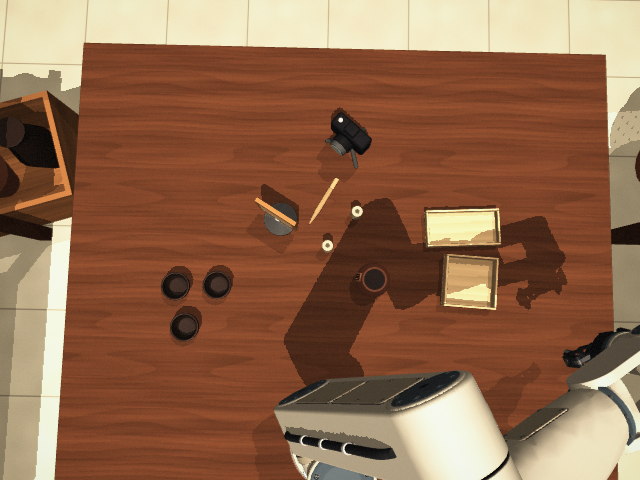

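View pics/side.png

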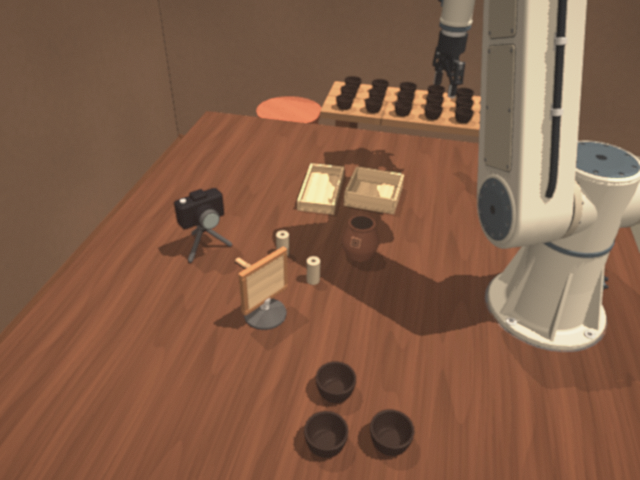

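The top view shows the posts at (328,245) and (357,211), the tool from (311,222) to (338,179), the mirror at (275,213), the camera at (348,133), the jar at (374,279), and the long and square trays at (462,228) and (469,281). The side view agrees and shows the stamp at (356,242). Next I fit the geometry from masks.

```bash
cat > m.py <<'E'
from h import *
np.set_printoptions(precision=1,suppress=True)
def rect(c,t,z,i=0):
    r=trace(c,t)
    for q in r[:2 if 'post_a'==t else 1]:
        m=q['mask']; v,u=np.nonzero(m)
        P=np.array([ray(c,(a,b),z)[:2] for a,b in zip(u[::max(1,len(u)//4000)],v[::max(1,len(u)//4000)])]).astype(np.float32)
        (cx,cy),(w,h),a=cv2.minAreaRect(P)
        if w<h: w,h,a=h,w,a+90
        print(c,t,round(q['conf'],2),'ctr %.1f %.1f size %.0f %.0f long axis %.1f mean'%(cx,cy,w,h,(a+90)%180-90),P.mean(0),len(u))
E
python3 - <<'E'
from m import *
snap('top')
for t,z in[('post_a',60),('tool',8),('post_tray',45),('tool_tray',32),('mirror',155),('lens',140),('jar',90),('stamp',65)]: rect('top',t,z)
print(R.from_euler('xyz',sense()['tcp_rot']).as_matrix()); print(sense()['tcp_rot'])
k=get_calibration('wrist'); print(np.array(k['world_to_cam']),k['intrinsics'])
E
```

```text
top post_a 0.54 ctr 517.3 38.7 size 32 24 long axis 1.2 mean [517.2  38.4] 104
top post_a 0.2 ctr 409.1 326.8 size 71 71 long axis 2.2 mean [409.4 327.1] 633
top tool 0.58 ctr 651.8 49.4 size 134 14 long axis -29.4 mean [652.1  48.7] 215
top post_tray 0.93 ctr 431.9 -348.1 size 153 141 long axis 85.5 mean [ 431.3 -346.6] 2891
top tool_tray 0.92 ctr 578.7 -330.5 size 207 103 long axis -87.1 mean [ 578.4 -329.3] 2814
top mirror 0.58 ctr 586.4 166.5 size 129 23 long axis 58.7 mean [586.2 165.9] 397
top lens 0.64 ctr 788.6 -9.1 size 120 94 long axis 54.9 mean [792.  -11.7] 1241
top jar 0.73 ctr 429.8 -82.3 size 86 85 long axis -88.8 mean [429.3 -81.9] 943
top stamp 0.85 ctr 430.8 -84.4 size 87 87 long axis -88.8 mean [430.  -83.8] 929
[[ 0.9  0.5  0. ]
 [ 0.5 -0.9 -0. ]
 [ 0.   0.  -1. ]]
[ 3.1 -0.   0.5]
[[   0.5   -0.9   -0.  -625. ]
 [  -0.9   -0.4    0.3  -34. ]
 [  -0.2   -0.1   -1.   379.1]
 [   0.     0.     0.     1. ]] [[406.5   0.  314.2]
 [  0.  406.5 233.5]
 [  0.    0.    1. ]]
```

```bash
cat > plan.py <<'E'
# plan.py x y z yawdeg [nrows]: rows (round numbers) from the measured pose, tool kept pointing down
from h import *
import sys,json
def plan(x,y,z,yaw,n=0,op=85):
    s=sense(); p=np.array(s['eef_pos']); Rt=R.from_euler('xyz',s['tcp_rot'])
    G=R.from_euler('xyz',[180,0,yaw],degrees=True); d=np.array([x,y,z])-p
    rv=(Rt.inv()*G).as_rotvec(degrees=True)
    n=n or int(np.ceil(max(np.abs(rv).max()/10,np.linalg.norm(d)/55,1)))
    rows=[];C=Rt;q=p.copy()
    for i in range(n):
        sh=np.round(C.inv().apply((np.array([x,y,z])-q)/(n-i)),1); t=np.round((C.inv()*G).as_rotvec(degrees=True)/(n-i),1)
        rows.append([op,sh.tolist(),t.tolist()]); q=q+C.apply(sh); C=C*R.from_rotvec(t,degrees=True)
    print('at',p.round(1),'rpy',np.degrees(s['tcp_rot']).round(1),'clk',s['clock'],'open',round(s['opening'],3)); print(json.dumps(rows))
if __name__=='__main__': 
    a=[float(v) for v in sys.argv[1:]]; plan(*a[:4],n=int(a[4]) if len(a)>4 else 0,op=a[5] if len(a)>5 else 85)
E
python3 plan.py 450 -40 330 90 12
python3 - <<'E'
from h import *
s=sense();Rt=R.from_euler('xyz',s['tcp_rot']);T=np.linalg.inv(get_calibration('wrist')['world_to_cam'])
print(Rt.inv().apply(T[:3,3]-s['eef_pos']), Rt.inv().as_matrix()@T[:3,:3])
E
```

```text
at [ 283.5 -557.   231.3] rpy [180.  -0.  27.] clk 1.45 open 1.002
[[85, [31.9, -32.1, -8.2], [0.0, 0.0, -5.3]], [85, [34.7, -29.0, -8.2], [0.0, 0.0, -5.2]], [85, [37.2, -25.8, -8.2], [0.0, 0.0, -5.3]], [85, [39.5, -22.2, -8.2], [0.0, 0.0, -5.2]], [85, [41.3, -18.5, -8.2], [0.0, 0.0, -5.3]], [85, [42.8, -14.6, -8.2], [0.0, 0.0, -5.2]], [85, [44.0, -10.7, -8.3], [0.0, 0.0, -5.3]], [85, [44.8, -6.6, -8.2], [0.0, 0.0, -5.2]], [85, [45.2, -2.5, -8.3], [0.0, 0.0, -5.3]], [85, [45.2, 1.7, -8.2], [0.0, 0.0, -5.2]], [85, [44.9, 5.7, -8.3], [0.0, 0.0, -5.3]], [85, [44.2, 9.9, -8.2], [0.0, 0.0, -5.2]]]
[  66.42800095    0.29977758 -143.00802086] [[ 9.67047013e-06 -9.65069683e-01 -2.61993334e-01]
 [ 9.99999679e-01  2.19089912e-04 -7.70120985e-04]
 [ 8.00620512e-04 -2.61993243e-01  9.65069376e-01]]
```

servo_tool(
  rows=[
    [85, [32, -32, -8], [0, 0, -5.3]],
    [85, [35, -29, -8], [0, 0, -5.3]],
    [85, [37, -26, -8], [0, 0, -5.3]],
    [85, [40, -22, -8], [0, 0, -5.2]],
    [85, [42, -18, -8], [0, 0, -5.3]],
    [85, [43, -14, -8], [0, 0, -5.3]],
    [85, [44, -10, -8], [0, 0, -5.3]],
    [85, [45, -6, -8], [0, 0, -5.3]],
  ],
)

```text
clock: 2.45
eef_pos: [397.5, -210.9, 295.8]
tcp_rot: [3.141, 0.0, 1.212]
contact_force: [0.2, -0.2, 0.4]
opening: 0.992
```

```bash
python3 plan.py 580 110 330 90 8
```

```text
at [ 397.5 -210.9  295.8] rpy [180.    0.   69.4] clk 2.45 open 0.992
[[85, [45.6, 7.3, -4.3], [0.0, 0.0, -2.6]], [85, [45.2, 9.3, -4.3], [0.0, 0.0, -2.6]], [85, [44.7, 11.4, -4.3], [0.0, 0.0, -2.6]], [85, [44.2, 13.4, -4.3], [0.0, 0.0, -2.6]], [85, [43.5, 15.4, -4.2], [0.0, 0.0, -2.5]], [85, [42.8, 17.2, -4.3], [0.0, 0.0, -2.6]], [85, [42.0, 19.2, -4.2], [0.0, 0.0, -2.5]], [85, [41.0, 21.0, -4.3], [0.0, 0.0, -2.6]]]
```

servo_tool(
  rows=[
    [85, [45, 7, -4], [0, 0, -2.6]],
    [85, [45, 9, -4], [0, 0, -2.6]],
    [85, [44, 11, -4], [0, 0, -2.6]],
    [85, [44, 13, -4], [0, 0, -2.6]],
    [85, [43, 15, -4], [0, 0, -2.5]],
    [85, [43, 17, -4], [0, 0, -2.6]],
    [85, [42, 19, -4], [0, 0, -2.5]],
    [85, [40, 20, -4], [0, 0, -2.6]],
  ],
)

```text
clock: 3.45
eef_pos: [577.5, 107.2, 327.5]
tcp_rot: [3.141, 0.0, 1.57]
contact_force: [0.7, -0.0, -0.9]
opening: 0.996
```

Run:
```python
from m import *
print(sense()['eef_pos'],sense()['tcp_rot'])
snap('wrist','w1.png')
for t in['lens','mirror','stamp','jar','post_a','tool']:
    for b in boxes_of('wrist',t): print(t,round(b['conf'],2),world('wrist',b['centre']),proj('wrist',world('wrist',b['centre'])))
for t,z in[('post_a',60),('tool',8),('mirror',155),('mirror_top',155),('lens',115),('jar',95)]: rect('wrist',t,z)
```

```text
[577.5 107.2 327.5] [3.1 0.  1.6]
lens 0.57 [801.   10.8 137.2] [561.1 313.6]
mirror 0.79 [595.4 177.5 160. ] [338.4 117.4]
mirror 0.52 [649.9  51.4   7.7] [375.5 230.7]
jar 0.59 [453.5 -74.7  75. ] [202.4 355.9]
post_a 0.77 [521.3  39.5  60.1] [262.3 252.1]
post_a 0.7 [612.1 -32.1  56.4] [346.6 312.2]
tool 0.96 [649.8  50.5   7.5] [376.7 228.9]
tool 0.72 [615.8 -35.4  59.7] [350.1 316. ]
wrist post_a 0.85 ctr 610.8 -28.5 size 54 29 long axis -83.7 mean [610.6 -28.9] 986
wrist post_a 0.71 ctr 522.9 43.5 size 44 29 long axis 62.3 mean [522.3  43.3] 908
wrist tool 0.86 ctr 648.5 50.0 size 148 15 long axis -30.3 mean [650.6  48.9] 1301Traceback (most recent call last):
  File "<stdin>", line 6, in <module>
  File "m.py", line 7, in rect
    P=np.array([ray(c,(a,b),z)[:2] for a,b in zip(u[::max(1,len(u)//4000)],v[::max(1,len(u)//4000)])]).astype(np.float32)
                ~~~^^^^^^^^^^^
  File "h.py", line 13, in ray
    k=get_calibration(c);T=np.linalg.inv(k['world_to_cam']);d=T[:3,:3]@np.linalg.inv(k['intrinsics'])@np.r_[uv,1];o=T[:3,3]
ValueError: time passes only in moves, steps and waits
```

View pics/w1.png

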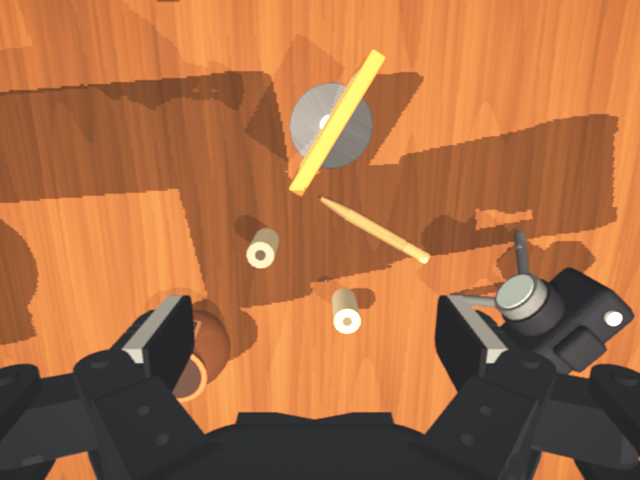

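The wrist view shows post tops at (261,254) and (347,321), the tool from (322,200) to (427,260), the mirror's top bar from (377,55) to (297,189), the lens front at about (521,292), and the jar at (200,350).

```bash
python3 - <<'E'
import re
s=open('h.py').read()
s=s.replace("def ray(c,uv,z):\n    k=get_calibration(c);","K={}\ndef ray(c,uv,z):\n    k=K.setdefault(c,get_calibration(c)) if c not in K else K[c];")
open('h.py','w').write(s)
E
python3 - <<'E'
from m import *
for n,uv,z in[('A',(261,254),60),('B',(347,321),60),('m1',(377,55),155),('m2',(297,189),155),('lens',(521,292),115),('blade',(427,260),4),('tip',(322,200),6),('jar',(189,378),95)]: print(n,ray('wrist',uv,z))
rect('wrist','mirror',155); rect('wrist','jar',95)
im=cv2.imread('pics/w1.png')
c=np.hstack([cv2.resize(im[250:350,460:580],(480,400),interpolation=2),cv2.resize(im[280:410,130:250],(300,325),interpolation=2)[:400] if 0 else cv2.resize(im[290:390,130:210],(320,400),interpolation=2)])
cv2.imwrite('pics/w1c.png',c)
E
python3 plan.py 520 40 75 90 0 60
```

```text
A [520.3  37.3  60. ]
B [612.9 -41.3  60. ]
m1 [622.4 218.1 155. ]
m2 [563.5 121.4 155. ]
lens [771.6  16.6 115. ]
blade [713.2  10.6   4. ]
tip [585.9  85.1   6. ]
jar [443.6 -89.   95. ]
wrist mirror 0.79 ctr 590.8 170.3 size 119 17 long axis 58.3 mean [593.4 171.9] 3079
wrist jar 0.97 ctr 461.3 -68.2 size 112 47 long axis 72.7 mean [461.1 -63.4] 2871
at [576.7 105.1 327.4] rpy [180.   -0.   89.8] clk 4.05 open 0.997
[[60.0, [-13.1, -11.3, 50.5], [0.0, -0.0, -0.0]], [60.0, [-13.0, -11.3, 50.5], [0.0, -0.0, -0.0]], [60.0, [-13.1, -11.3, 50.5], [0.0, -0.0, -0.1]], [60.0, [-13.0, -11.4, 50.5], [0.0, -0.0, -0.0]], [60.0, [-13.0, -11.3, 50.4], [0.0, -0.0, -0.1]]]
```

View pics/w1c.png

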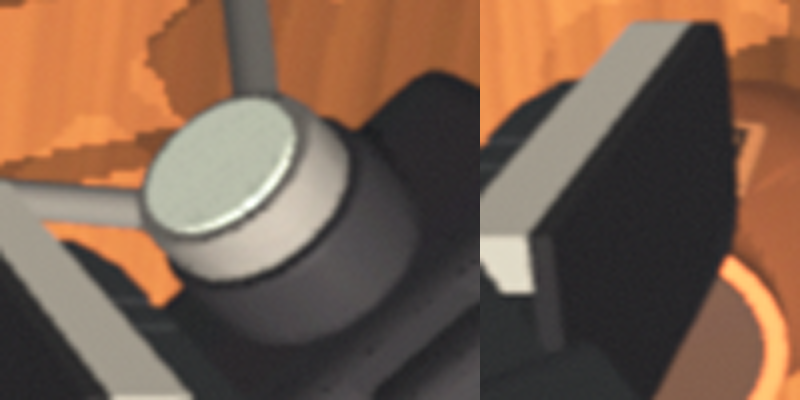

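servo_tool(
  rows=[
    [60, [-13, -11.5, 50], [0, 0, 0]],
    [60, [-13, -11.5, 50], [0, 0, 0]],
    [60, [-13, -11.5, 50], [0, 0, 0]],
    [60, [-13, -11.5, 50], [0, 0, 0]],
    [60, [-14, -11, 45], [0, 0, 0]],
    [60, [0, 0, 0], [0, 0, 0]],
  ],
)

```text
clock: 4.8
eef_pos: [516.6, 38.9, 79.9]
tcp_rot: [-3.135, 0.001, 1.567]
contact_force: [-0.5, 0.9, -0.0]
opening: 0.703
```

```bash
python3 - <<'E'
from m import *
snap('wrist')
for b in boxes_of('wrist','post_a'): print(round(b['conf'],2),world('wrist',b['centre']),proj('wrist',world('wrist',b['centre'])))
E
python3 plan.py 520 39 28 90 2 60
```

```text
0.89 [526.7  42.4  59.6] [327.  274.2]
0.19 [644.1  57.8  12.6] [542.3 215.5]
at [520.8  40.   83.4] rpy [179.9  -0.   89.8] clk 4.9 open 0.699
[[60.0, [-0.5, -0.4, 27.7], [0.0, -0.0, -0.1]], [60.0, [-0.5, -0.5, 27.7], [0.1, -0.0, -0.1]]]
```

servo_tool(
  rows=[
    [60, [0, 1, 27], [0, 0, 0]],
    [60, [0, 1, 27], [0, 0, 0]],
    [60, [0, 0, 0], [0, 0, 0]],
    [20, [0, 0, 0], [0, 0, 0]],
    [20, [0, 0, 0], [0, 0, 0]],
    [20, [0, 0, 0], [0, 0, 0]],
    [20, [0, 0, 0], [0, 0, 0]],
  ],
  force=40,
)

```text
clock: 5.78
eef_pos: [522.9, 40.0, 30.0]
tcp_rot: [3.139, -0.0, 1.569]
contact_force: [-1.0, -0.0, 7.5]
opening: 0.341
```

```bash
python3 plan.py 520 39 150 90 3 20;python3 -c "
from h import *;print(sense()['opening']*85)"
```

```text
at [522.9  40.   30. ] rpy [179.9  -0.   89.9] clk 5.775 open 0.341
[[20.0, [-0.3, -0.9, -40.0], [0.0, -0.0, -0.0]], [20.0, [-0.4, -0.8, -40.0], [0.1, -0.0, -0.1]], [20.0, [-0.3, -0.9, -40.0], [0.0, -0.0, -0.0]]]
28.97237178356531
```

servo_tool(
  rows=[
    [20, [0, 0, -40], [0, 0, 0]],
    [20, [0, 0, -45], [0, 0, 0]],
    [20, [-30, -7, -35], [0, 0, 0]],
    [20, [-48, -12, 0], [0, 0, 0]],
    [20, [-48, -12, 0], [0, 0, 0]],
    [20, [-48, -12, 0], [0, 0, 0]],
    [20, [-48, -12, 0], [0, 0, 0]],
    [20, [-48, -12, 0], [0, 0, 0]],
  ],
)

```text
clock: 6.78
eef_pos: [454.0, -231.7, 149.4]
tcp_rot: [3.14, 0.001, 1.569]
contact_force: [0.7, -0.5, -0.3]
opening: 0.343
```

```bash
python3 plan.py 433 -320 120 90 2 20
```

```text
at [ 454.  -231.7  149.4] rpy [179.9   0.   89.9] clk 6.775 open 0.343
[[20.0, [-44.2, -10.4, 14.7], [0.0, 0.0, -0.1]], [20.0, [-44.1, -10.5, 14.7], [0.1, 0.0, -0.0]]]
```

servo_tool(
  rows=[
    [20, [-45, -10, 15], [0, 0, 0]],
    [20, [-43.5, -10, 15], [0, 0, 0]],
    [20, [0, 0, 20], [0, 0, 0]],
    [20, [0, 0, 0], [0, 0, 0]],
  ],
)

```text
clock: 7.28
eef_pos: [433.0, -318.3, 97.8]
tcp_rot: [-3.14, -0.001, 1.568]
contact_force: [0.1, 0.9, -0.8]
opening: 0.342
```

```bash
python3 - <<'E'
from m import *
snap('wrist','w2.png'); rect('wrist','post_tray',45)
for b in boxes_of('wrist','post_tray'): print(round(b['conf'],2),world('wrist',b['centre']))
E
python3 plan.py 433 -320 38 90 2 20
```

```text
wrist post_tray 0.84 ctr 434.9 -344.0 size 141 140 long axis 86.7 mean [ 435.3 -316.6] 38340
0.7 [ 438.8 -316.5    6.6]
at [ 434.5 -318.3   99.3] rpy [179.9   0.   89.9] clk 7.425 open 0.344
[[20.0, [-0.8, -0.8, 30.7], [0.0, 0.0, -0.0]], [20.0, [-0.8, -0.8, 30.6], [0.1, 0.0, -0.1]]]
```

View pics/w2.png

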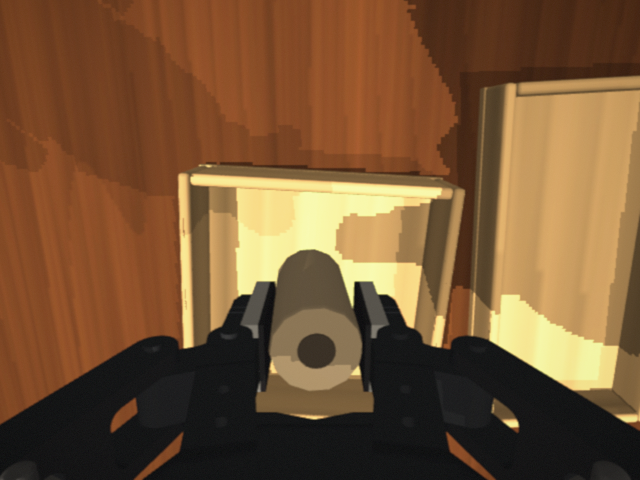

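The wrist view shows the post held over the square tray. The tray's left wall is at column 185 and its right wall at 455, centred on the post at about 318, so it is safe to lower.

servo_tool(
  rows=[
    [20, [0, 0, 30], [0, 0, 0]],
    [20, [0, 0, 29], [0, 0, 0]],
    [20, [0, 0, 2], [0, 0, 0]],
    [55, [0, 0, 0], [0, 0, 0]],
    [55, [0, 0, 0], [0, 0, 0]],
    [55, [0, 0, 0], [0, 0, 0]],
    [55, [0, 0, -40], [0, 0, 0]],
    [60, [0, 0, -60], [0, 0, 0]],
  ],
)

```text
clock: 8.43
eef_pos: [433.0, -317.8, 137.5]
tcp_rot: [-3.139, -0.002, 1.568]
contact_force: [0.7, -1.4, -0.3]
opening: 0.702
```

```bash
python3 plan.py 613 -39 140 90 6 60
```

```text
at [ 433.  -317.8  137.5] rpy [-1.799e+02 -1.000e-01  8.990e+01] clk 8.425 open 0.702
[[60.0, [46.5, 29.9, -0.4], [-0.0, -0.0, -0.0]], [60.0, [46.5, 29.9, -0.4], [-0.0, -0.0, -0.0]], [60.0, [46.5, 29.9, -0.4], [-0.0, -0.0, -0.0]], [60.0, [46.6, 29.9, -0.4], [-0.0, -0.0, -0.0]], [60.0, [46.5, 29.9, -0.4], [-0.1, -0.1, -0.1]], [60.0, [46.5, 30.0, -0.5], [-0.0, -0.0, -0.0]]]
```

servo_tool(
  rows=[
    [60, [47, 30, 0], [0, 0, 0]],
    [60, [47, 30, 0], [0, 0, 0]],
    [60, [47, 30, 0], [0, 0, 0]],
    [60, [47, 30, 0], [0, 0, 0]],
    [60, [46, 30, 0], [0, 0, 0]],
    [60, [46, 30, 15], [0, 0, 0]],
    [60, [0, 0, 45], [0, 0, 0]],
    [60, [0, 0, 0], [0, 0, 0]],
  ],
)

```text
clock: 9.43
eef_pos: [612.0, -38.1, 74.8]
tcp_rot: [-3.135, -0.0, 1.57]
contact_force: [-0.2, -0.8, 0.1]
opening: 0.701
```

```bash
python3 - <<'E'
from m import *
snap('wrist')
for b in boxes_of('wrist','post_a'): print(round(b['conf'],2),world('wrist',b['centre']),proj('wrist',world('wrist',b['centre'])))
snap('top')
for b in boxes_of('top','post_a'): print(round(b['conf'],2),world('top',b['centre']))
E
python3 plan.py 613 -39 29 90 2 60
```

```text
0.6 [618.4 -34.   66.1] [323.6 278.2]
0.72 [ 427.7 -315.3   65.1]
0.24 [405.8 447.4  15. ]
at [615.4 -39.6  79.2] rpy [179.9   0.   89.8] clk 9.625 open 0.703
[[60.0, [0.3, -1.3, 25.1], [0.1, 0.0, -0.1]], [60.0, [0.3, -1.2, 25.1], [0.0, 0.0, -0.1]]]
```

servo_tool(
  rows=[
    [60, [0, 0, 25], [0, 0, 0]],
    [60, [0, 0, 25], [0, 0, 0]],
    [60, [0, 0, 0], [0, 0, 0]],
    [20, [0, 0, 0], [0, 0, 0]],
    [20, [0, 0, 0], [0, 0, 0]],
    [20, [0, 0, 0], [0, 0, 0]],
    [20, [0, 0, 0], [0, 0, 0]],
    [20, [0, 0, -40], [0, 0, 0]],
  ],
)

```text
clock: 10.62
eef_pos: [612.7, -38.7, 66.0]
tcp_rot: [-3.137, -0.0, 1.569]
contact_force: [0.8, 1.0, -0.5]
opening: 0.341
```

```bash
python3 plan.py 433 -373 165 90 8 20
```

```text
at [612.7 -38.7  66. ] rpy [-179.7   -0.    89.9] clk 10.625 open 0.341
[[20.0, [-41.8, -22.4, -12.3], [-0.0, -0.0, -0.0]], [20.0, [-41.8, -22.4, -12.3], [-0.0, -0.0, -0.0]], [20.0, [-41.8, -22.4, -12.3], [-0.0, -0.0, -0.0]], [20.0, [-41.8, -22.4, -12.3], [-0.1, -0.0, -0.0]], [20.0, [-41.9, -22.4, -12.3], [-0.0, -0.0, -0.0]], [20.0, [-41.8, -22.4, -12.3], [-0.1, -0.0, -0.0]], [20.0, [-41.9, -22.4, -12.4], [-0.0, -0.0, -0.1]], [20.0, [-41.8, -22.5, -12.3], [-0.1, -0.0, -0.0]]]
```

servo_tool(
  rows=[
    [20, [0, 0, -55], [0, 0, 0]],
    [20, [-48, -25, -45], [0, 0, 0]],
    [20, [-48, -26, 0], [0, 0, 0]],
    [20, [-48, -26, 0], [0, 0, 0]],
    [20, [-48, -26, 0], [0, 0, 0]],
    [20, [-48, -26, 0], [0, 0, 0]],
    [20, [-48, -26, 0], [0, 0, 0]],
    [20, [-46, -24, 0], [0, 0, 0]],
  ],
)

```text
clock: 11.62
eef_pos: [436.7, -368.7, 163.0]
tcp_rot: [3.141, 0.001, 1.568]
contact_force: [0.8, -0.4, -1.5]
opening: 0.339
```

```bash
python3 plan.py 434 -373 34 90 3 20
```

```text
at [ 436.7 -368.7  163. ] rpy [179.9   0.   89.9] clk 11.625 open 0.339
[[20.0, [-1.4, -0.9, 43.0], [0.0, 0.0, -0.0]], [20.0, [-1.4, -1.0, 43.0], [0.0, 0.0, -0.1]], [20.0, [-1.4, -0.9, 43.0], [0.1, 0.0, -0.0]]]
```

servo_tool(
  rows=[
    [20, [0, -1, 40], [0, 0, 0]],
    [20, [0, 0, 40], [0, 0, 0]],
    [20, [0, 0, 45], [0, 0, 0]],
    [20, [0, 0, 3], [0, 0, 0]],
    [55, [0, 0, 0], [0, 0, 0]],
    [55, [0, 0, 0], [0, 0, 0]],
    [55, [0, 0, -40], [0, 0, 0]],
    [55, [0, 0, -60], [0, 0, 0]],
  ],
)

```text
clock: 12.62
eef_pos: [435.9, -366.3, 135.1]
tcp_rot: [-3.14, -0.002, 1.569]
contact_force: [1.7, 0.3, 0.8]
opening: 0.64
```

```bash
python3 - <<'E'
from m import *
snap('wrist','w3.png')
for b in boxes_of('wrist','post_a'): print(round(b['conf'],2),world('wrist',b['centre']))
snap('top')
for b in boxes_of('top','post_a'): print(round(b['conf'],2),world('top',b['centre']))
rect('top','tool',6)
E
python3 plan.py 600 -20 180 150 8 40
```

```text
0.98 [ 441.3 -367.6   74.6]
0.9 [ 437.8 -326.9   68.6]
0.53 [ 434.4 -363.6   64.5]
top tool 0.78 ctr 651.9 49.0 size 139 14 long axis -30.1 mean [653.5  48.1] 237
at [ 436.7 -367.   135. ] rpy [1.799e+02 1.000e-01 8.990e+01] clk 12.875 open 0.642
[[40.0, [43.4, 20.3, -5.6], [0.0, 0.0, -7.5]], [40.0, [40.4, 25.8, -5.6], [0.0, 0.0, -7.5]], [40.0, [36.7, 30.9, -5.7], [0.0, 0.0, -7.5]], [40.0, [32.3, 35.4, -5.6], [0.0, 0.0, -7.5]], [40.0, [27.4, 39.3, -5.7], [0.0, 0.0, -7.5]], [40.0, [22.1, 42.6, -5.6], [0.0, 0.0, -7.5]], [40.0, [16.3, 45.1, -5.7], [-0.0, 0.0, -7.6]], [40.0, [10.3, 46.8, -5.6], [-0.0, 0.1, -7.5]]]
```

servo_tool(
  rows=[
    [40, [49, 23, -6], [0, 0, -7.5]],
    [40, [46, 29, -6], [0, 0, -7.5]],
    [40, [42, 35, -6], [0, 0, -7.5]],
    [40, [36, 40, -6], [0, 0, -7.5]],
    [40, [32, 45, -6], [0, 0, -7.5]],
    [40, [25, 48, -6], [0, 0, -7.5]],
    [40, [18, 51, 0], [0, 0, -7.5]],
    [40, [10, 52, 0], [0, 0, -7.5]],
  ],
)

```text
clock: 13.88
eef_pos: [621.9, 26.3, 168.7]
tcp_rot: [-3.14, -0.002, 2.62]
contact_force: [1.9, 0.1, -0.2]
opening: 0.467
```

```bash
python3 plan.py 650 48 60 149.7 3 40
```

```text
at [621.9  26.3 168.7] rpy [-1.799e+02 -1.000e-01  1.501e+02] clk 13.875 open 0.467
[[40.0, [-4.6, 11.0, 36.2], [-0.0, -0.0, 0.1]], [40.0, [-4.6, 11.0, 36.2], [-0.0, -0.1, 0.2]], [40.0, [-4.5, 11.0, 36.2], [-0.1, -0.0, 0.1]]]
```

servo_tool(
  rows=[
    [40, [-4.5, 11, 36], [0, 0, 0.1]],
    [40, [-4.5, 11, 36], [0, 0, 0.1]],
    [40, [-4.5, 11, 36], [0, 0, 0.1]],
    [40, [0, 0, 0], [0, 0, 0]],
  ],
)

```text
clock: 14.38
eef_pos: [647.6, 46.5, 57.9]
tcp_rot: [-3.137, -0.006, 2.611]
contact_force: [-0.5, -0.5, 0.2]
opening: 0.467
```

```bash
python3 - <<'E'
from m import *
snap('wrist','w4.png'); rect('wrist','tool',8)
for b in boxes_of('wrist','tool'): print(round(b['conf'],2),world('wrist',b['centre']))
E
python3 plan.py 650 48 3 149.7 2 40
```

```text
wrist tool 0.8 ctr 652.9 51.6 size 153 15 long axis -29.4 mean [651.1  52.6] 7231
0.91 [648.9  54.7  12. ]
at [650.5  46.   62.8] rpy [-180.    -0.   149.6] clk 14.525 open 0.467
[[40.0, [0.7, 0.7, 29.9], [-0.0, -0.0, -0.1]], [40.0, [0.7, 0.8, 29.9], [-0.0, -0.0, -0.0]]]
```

View pics/w4.png

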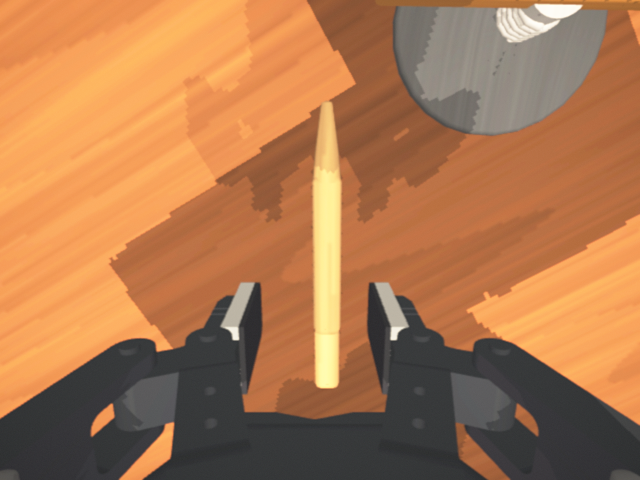

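The wrist view shows the tool lying parallel to the fingers, with its point at (327,103) and its blade at (327,387). It sits about 12 px to +y of the pad midline (314), so I correct by +4.

servo_tool(
  rows=[
    [40, [1, 4.5, 30], [0, 0, 0]],
    [40, [0, 0, 27], [0, 0, 0]],
    [40, [0, 0, 2], [0, 0, 0]],
    [5, [0, 0, 0], [0, 0, 0]],
    [5, [0, 0, 0], [0, 0, 0]],
    [5, [0, 0, 0], [0, 0, 0]],
  ],
  force=30,
)

```text
clock: 15.28
eef_pos: [653.2, 50.5, 5.2]
tcp_rot: [3.14, 0.002, 2.611]
contact_force: [-1.8, -1.3, 7.7]
opening: 0.151
```

```bash
python3 plan.py 578 -335 140 92 8 5
```

```text
at [653.2  50.5   5.2] rpy [1.799e+02 1.000e-01 1.496e+02] clk 15.275 open 0.151
[[5.0, [-16.3, -46.3, -16.9], [0.0, 0.0, 7.2]], [5.0, [-22.0, -43.9, -16.9], [0.0, 0.0, 7.2]], [5.0, [-27.3, -40.8, -16.9], [0.0, 0.0, 7.2]], [5.0, [-32.2, -37.0, -16.9], [0.0, 0.0, 7.2]], [5.0, [-36.6, -32.7, -16.9], [0.0, 0.0, 7.2]], [5.0, [-40.5, -27.8, -16.9], [0.1, 0.0, 7.2]], [5.0, [-43.6, -22.6, -16.8], [0.0, 0.0, 7.2]], [5.0, [-46.1, -16.9, -16.8], [0.1, 0.0, 7.2]]]
```

servo_tool(
  rows=[
    [5, [0, 0, -20], [0, 0, 0]],
    [5, [0, 0, -40], [0, 0, 0]],
    [5, [0, 0, -50], [0, 0, 0]],
  ],
)

```text
clock: 15.65
eef_pos: [651.5, 50.6, 115.1]
tcp_rot: [-3.141, -0.001, 2.611]
contact_force: [0.4, -0.6, 0.5]
opening: 0.152
```

```bash
python3 plan.py 578 -335 125 92 8 5; python3 -c "
from h import *;print(sense()['contact_force'])"
```

```text
at [651.5  50.6 115.1] rpy [-180.    -0.   149.6] clk 15.65 open 0.152
[[5.0, [-16.5, -46.2, -1.2], [-0.0, -0.0, 7.2]], [5.0, [-22.2, -43.8, -1.2], [-0.0, -0.0, 7.2]], [5.0, [-27.5, -40.7, -1.2], [-0.0, -0.0, 7.2]], [5.0, [-32.3, -36.9, -1.2], [-0.0, -0.0, 7.2]], [5.0, [-36.7, -32.5, -1.3], [-0.0, -0.0, 7.2]], [5.0, [-40.5, -27.7, -1.2], [-0.0, -0.0, 7.2]], [5.0, [-43.6, -22.4, -1.3], [-0.0, -0.0, 7.2]], [5.0, [-46.2, -16.8, -1.2], [-0.0, -0.0, 7.2]]]
[ 0.37571595 -0.60425821  0.54953472]
```

servo_tool(
  rows=[
    [5, [-16.5, -46, -2], [0, 0, 7.2]],
    [5, [-22, -44, -2], [0, 0, 7.2]],
    [5, [-27.5, -41, -2], [0, 0, 7.2]],
    [5, [-32, -37, -2], [0, 0, 7.2]],
    [5, [-37, -32.5, -1], [0, 0, 7.2]],
    [5, [-40.5, -28, -1], [0, 0, 7.2]],
    [5, [-43.5, -22.5, 0], [0, 0, 7.2]],
    [5, [-46, -17, 0], [0, 0, 7.2]],
  ],
)

```text
clock: 16.65
eef_pos: [577.2, -336.8, 125.1]
tcp_rot: [3.14, 0.001, 1.601]
contact_force: [0.3, 0.2, -0.7]
opening: 0.149
```

servo_tool(
  rows=[
    [5, [0, 0, 10], [0, 0, 0]],
    [5, [0, 0, 10], [0, 0, 0]],
    [5, [0, 0, 0], [0, 0, 0]],
  ],
)

```text
clock: 17.02
eef_pos: [576.9, -333.5, 102.4]
tcp_rot: [-3.14, -0.001, 1.607]
contact_force: [-0.1, 0.3, -0.7]
opening: 0.149
```

```bash
python3 - <<'E'
from m import *
snap('top'); rect('top','tool_tray',32); rect('top','tool',110)
snap('wrist','w5.png'); rect('wrist','tool',105); rect('wrist','tool_tray',32)
E
python3 plan.py 578 -333 12 92 3 5
```

```text
top tool_tray 0.65 ctr 578.8 -327.8 size 202 102 long axis -86.8 mean [ 578.6 -281.3] 1367
wrist tool 0.62 ctr 577.5 -320.6 size 130 14 long axis -87.9 mean [ 577.5 -318.7] 11064
wrist tool_tray 0.58 ctr 580.7 -330.9 size 199 100 long axis -87.3 mean [ 579.8 -292.8] 42042
at [ 577.8 -334.7  103.6] rpy [180.   0.  92.] clk 17.325 open 0.153
[[5.0, [0.6, 0.1, 30.5], [0.0, 0.0, 0.0]], [5.0, [0.5, 0.1, 30.6], [0.0, 0.0, 0.0]], [5.0, [0.6, 0.0, 30.5], [0.0, 0.0, 0.0]]]
```

View pics/w5.png

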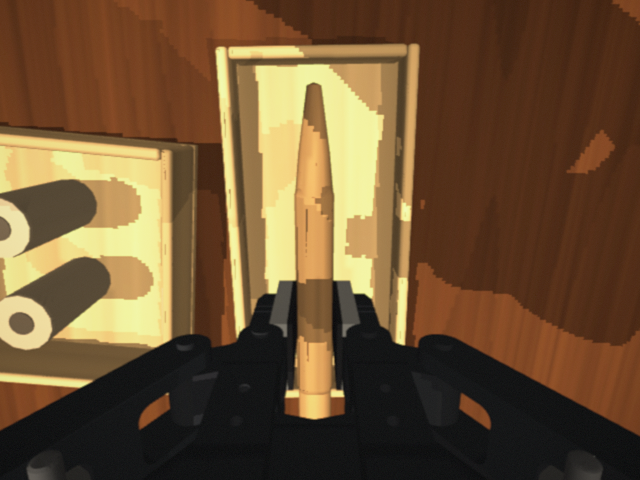

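The wrist view shows the tool (column 315) centred over the long tray (columns 225–415) and parallel to it. Both posts stand in the square tray at left. I lower and release.

servo_tool(
  rows=[
    [5, [3, 1, 30], [0, 0, 0.5]],
    [5, [0, 0, 30], [0, 0, 0]],
    [5, [0, 0, 28], [0, 0, 0]],
    [5, [0, 0, 3], [0, 0, 0]],
    [35, [0, 0, 0], [0, 0, 0]],
    [35, [0, 0, 0], [0, 0, 0]],
    [35, [0, 0, -50], [0, 0, 0]],
    [35, [0, 0, -60], [0, 0, 0]],
  ],
)

```text
clock: 18.32
eef_pos: [577.6, -331.7, 123.1]
tcp_rot: [-3.14, -0.001, 1.597]
contact_force: [0.5, -0.5, -0.5]
opening: 0.41
```

servo_tool(
  rows=[
    [35, [0, 0, -60], [0, 0, 0]],
    [35, [0, 0, -60], [0, 0, 0]],
    [35, [45, 0, 0], [0, 0, 0]],
    [35, [45, 0, 0], [0, 0, 0]],
  ],
)

```text
clock: 18.82
eef_pos: [576.1, -241.6, 244.3]
tcp_rot: [3.139, 0.001, 1.595]
contact_force: [0.4, 0.8, -1.2]
opening: 0.407
```

```bash
python3 - <<'E'
from m import *
snap('wrist','w6.png'); rect('wrist','tool',14); rect('wrist','tool_tray',32)
for t in('tool','post_a','jar','stamp'):
  for b in boxes_of('wrist',t): print(t,round(b['conf'],2),world('wrist',b['centre']))
E
python3 plan.py 600 60 260 60 8 60
```

```text
wrist tool 0.75 ctr 577.7 -323.1 size 149 14 long axis -87.6 mean [ 577.8 -323.8] 1785
wrist tool_tray 0.93 ctr 580.4 -324.2 size 204 101 long axis -86.6 mean [ 579.1 -315.9] 19244
tool 0.64 [ 580.4 -322.9   14.7]
post_a 0.81 [ 445.3 -357.6   43.6]
post_a 0.57 [ 441.5 -314.8   59.2]
post_a 0.44 [ 409.9 -322.8    2.3]
jar 0.62 [ 447.  -112.8   69. ]
stamp 0.74 [ 449.7 -112.5   68.2]
at [ 576.  -243.1  242.5] rpy [180.    0.   91.4] clk 19.175 open 0.409
[[60.0, [37.8, 3.9, -2.2], [0.0, 0.0, 3.9]], [60.0, [38.0, 1.4, -2.2], [0.0, 0.0, 3.9]], [60.0, [38.0, -1.2, -2.2], [0.0, 0.0, 3.9]], [60.0, [37.8, -3.8, -2.2], [0.0, 0.0, 3.9]], [60.0, [37.5, -6.4, -2.2], [0.0, 0.0, 4.0]], [60.0, [36.9, -9.0, -2.2], [0.0, 0.0, 3.9]], [60.0, [36.2, -11.4, -2.2], [0.0, 0.0, 4.0]], [60.0, [35.4, -13.9, -2.3], [0.0, 0.0, 3.9]]]
```

View pics/w6.png

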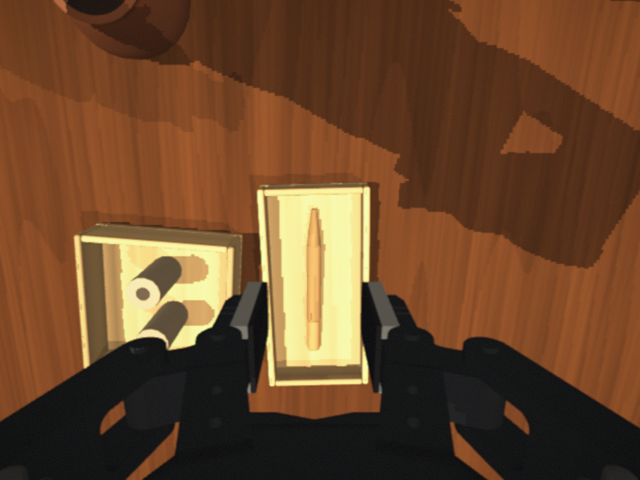

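Step 1 looks met: the tool lies flat in the long tray, from (315,210) to (314,348), and both posts stand in the square tray. Next is one overview of the mirror, lens and stamp.

servo_tool(
  rows=[
    [40, [50, 3, -12], [0, 0, 0.2]],
    [40, [50, 4, -12], [0, 0, 0.2]],
    [40, [50, 4, -12], [0, 0, 0.2]],
    [40, [50, 4, -12], [0, 0, 0.2]],
    [40, [50, 4, -12], [0, 0, 0.2]],
    [40, [50, 4, -12], [0, 0, 0.2]],
    [40, [50, 4, -12], [0, 0, 0.2]],
    [40, [0, 0, 0], [0, 0, 0]],
  ],
)

```text
clock: 20.18
eef_pos: [598.6, 110.5, 327.1]
tcp_rot: [3.14, -0.001, 1.575]
contact_force: [-0.3, 0.1, -0.3]
opening: 0.467
```

servo_tool(
  rows=[
    [40, [0, 0, 0], [0, 0, 0]],
    [40, [0, 0, 0], [0, 0, 0]],
  ],
)

```text
clock: 20.42
eef_pos: [597.6, 106.7, 325.7]
tcp_rot: [-3.141, 0.001, 1.57]
contact_force: [0.2, -0.3, 0.1]
opening: 0.464
```

Run:
```python
from m import *
print(sense()['eef_pos'],np.degrees(sense()['tcp_rot']))
k=get_calibration('wrist'); K['wrist']=k; np.savez('w7.npz',**{a:np.array(b) for a,b in k.items()})
snap('wrist','w7.png')
for t in('lens','mirror','stamp','jar'):
  for b in boxes_of('wrist',t): 
    T=np.linalg.inv(k['world_to_cam']);print(t,round(b['conf'],2),(T@np.r_[b['centre'],1])[:3])
rect('wrist','mirror',155)
print('side stamp',ray('side',(356,242),65),'top',ray('top',(358,277),65))
im=cv2.imread('pics/w7.png');cv2.imwrite('pics/w7b.png',cv2.resize(im[20:420,150:630],(800,600*800//720),interpolation=2)[:600])
```

```text
[597.6 106.7 325.7] [-180.    0.   90.]
lens 0.7 [802.6   7.6 137. ]
mirror 0.87 [594.8 174.9 155.5]
stamp 0.73 [443.3 -47.2  56.4]
jar 0.76 [440.9 -50.7  62.1]
wrist mirror 0.69 ctr 594.3 170.8 size 119 14 long axis 59.2 mean [595.1 173.6] 2633
side stamp [435.3 -43.   65. ] top [436.5 -46.1  65. ]
```

View pics/w7.png

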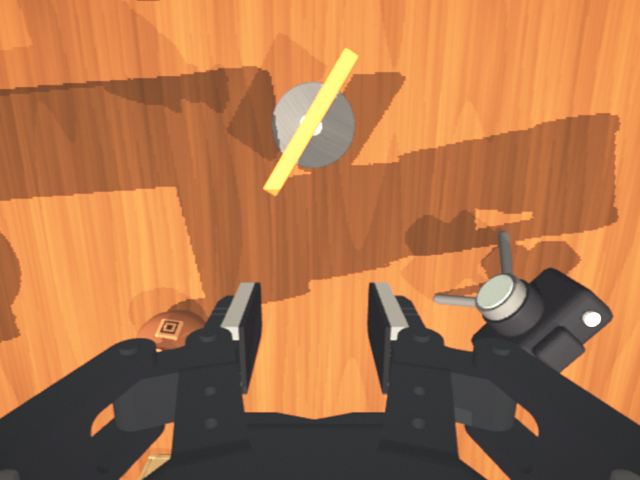

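The stamp shows at (169,327), the lens front at (495,292), and the mirror's top bar ends at (350,54) and (271,190).

```bash
python3 - <<'E'
from m import *
z=np.load('w7.npz');K['wrist']={a:z[a] for a in z}
L=ray('wrist',(495,292),115);S=ray('wrist',(169,327),65);a=ray('wrist',(350,54),155);b=ray('wrist',(271,190),155)
print('lens',L,'stamp',S,'ends',a,b,np.linalg.norm(a-b))
w=np.degrees(np.arctan2(*(a-b)[1::-1]));mid=(a+b)/2;n=np.radians(w-90)
M=mid+3*np.array([np.cos(n),np.sin(n),0])
def ang(p):return np.degrees(np.arctan2(p[1]-M[1],p[0]-M[0]))
for S_ in(S,[435.5,-44,65]):
  for L_ in (L,):
    print('mid',mid,'normal now',w-90,'to lens',ang(L_),'to stamp',ang(S_),'needed normal',(ang(L_)+ang(S_))/2,'facing->turn',ang(L_)-(ang(L_)+ang(S_))/2)
E
python3 plan.py 594 170 200 59.2 4 40
```

```text
lens [767.3  19.8 115. ] stamp [438.1 -43.2  65. ] ends [623.3 220.5 155. ] [564.1 122.7 155. ] 114.28591704061486
mid [593.7 171.6 155. ] normal now -31.18527299829686 to lens -41.29277422965745 to stamp -126.56120891396725 needed normal -83.92699157181235 facing->turn 42.634217342154905
mid [593.7 171.6 155. ] normal now -31.18527299829686 to lens -41.29277422965745 to stamp -126.91060705507897 needed normal -84.10169064236821 facing->turn 42.808916412710765
at [597.6 107.7 326.2] rpy [-180.    0.   90.] clk 20.725 open 0.468
[[40.0, [15.6, -0.9, 31.5], [-0.0, 0.0, 7.7]], [40.0, [15.3, -3.0, 31.6], [-0.0, 0.0, 7.7]], [40.0, [14.8, -5.0, 31.5], [-0.0, 0.0, 7.7]], [40.0, [13.9, -6.8, 31.6], [-0.0, 0.0, 7.7]]]
```

servo_tool(
  rows=[
    [40, [16, -1, 31], [0, 0, 7.7]],
    [40, [15.5, -3, 31], [0, 0, 7.7]],
    [40, [15, -5, 31], [0, 0, 7.7]],
    [40, [14, -7, 31], [0, 0, 7.7]],
    [40, [0, 0, 10], [0, 0, 0]],
    [40, [0, 0, 0], [0, 0, 0]],
    [40, [0, 0, 0], [0, 0, 0]],
  ],
)

```text
clock: 21.6
eef_pos: [594.7, 171.0, 193.7]
tcp_rot: [3.14, -0.001, 1.036]
contact_force: [-0.2, 0.2, 0.9]
opening: 0.47
```

```bash
python3 - <<'E'
from m import *
K['wrist']=get_calibration('wrist'); snap('wrist','w8.png'); rect('wrist','mirror',155)
E
python3 plan.py 594 171.5 140 59 2 40
```

```text
wrist mirror 0.57 ctr 594.3 172.5 size 122 13 long axis 58.6 mean [596.6 176.3] 6182
at [594.6 171.1 193.6] rpy [ 1.799e+02 -1.000e-01  5.930e+01] clk 21.7 open 0.469
[[40.0, [-0.0, -0.4, 26.8], [0.0, -0.0, 0.1]], [40.0, [-0.1, -0.4, 26.8], [0.1, -0.1, 0.2]]]
```

View pics/w8.png

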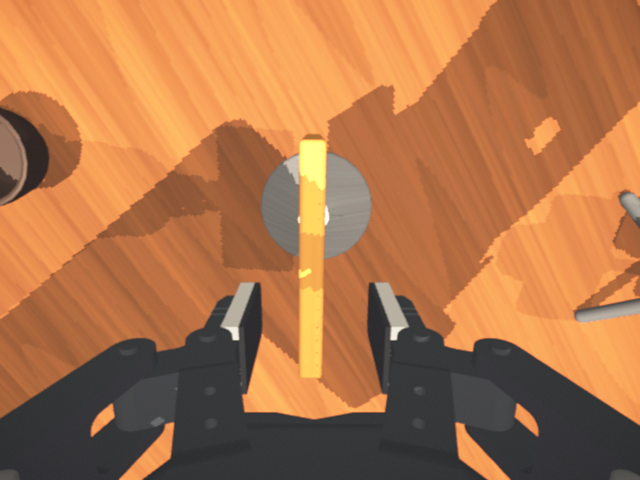

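The bar runs from (313,137) to (311,377), parallel to the fingers and within 1 mm of their midline. I descend and grip.

servo_tool(
  rows=[
    [40, [0, -0.5, 27], [0, 0, 0.1]],
    [40, [0, -0.4, 27], [0, 0, 0.1]],
    [40, [0, 0, 0], [0, 0, 0]],
    [5, [0, 0, 0], [0, 0, 0]],
    [5, [0, 0, 0], [0, 0, 0]],
    [5, [0, 0, 0], [0, 0, 0]],
    [5, [0, 0, 0], [0, 0, 0]],
  ],
  force=50,
)

```text
clock: 22.58
eef_pos: [593.8, 172.2, 140.0]
tcp_rot: [3.14, -0.002, 1.031]
contact_force: [-2.4, 0.4, 7.0]
opening: 0.121
```

```bash
python3 -c "
from h import *;s=sense();print(s['opening']*85,s['contact_force'],s['wrist_torque'],s['eef_pos'],np.degrees(s['tcp_rot']))"
```

```text
10.267562946219652 [-2.35026961  0.37272942  6.98860518] [ 0.0496229   0.37580222 -0.02652625] [593.7740677  172.24156514 139.98571491] [ 1.79924852e+02 -9.55108446e-02  5.90808350e+01]
```

servo_tool(
  rows=[
    [5, [0.3, 0, 0], [0, 0, 6]],
    [5, [0.3, 0, 0], [0, 0, 6]],
    [5, [0.3, 0, 0], [0, 0, 6]],
    [5, [0.3, 0, 0], [0, 0, 6]],
    [5, [0.3, 0, 0], [0, 0, 6]],
    [5, [0.3, 0, 0], [0, 0, 6]],
    [5, [0.3, 0, 0], [0, 0, 6]],
    [5, [0.3, 0, 0], [0, 0, 6]],
  ],
)

```text
clock: 23.58
eef_pos: [596.1, 173.0, 140.0]
tcp_rot: [3.141, -0.003, 0.19]
contact_force: [0.9, -3.3, 5.3]
opening: 0.127
```

```bash
python3 -c "
from h import *;s=sense();print(s['opening']*85,s['contact_force'],s['wrist_torque'],s['eef_pos'],np.degrees(s['tcp_rot']),s['qpos'])"
```

```text
10.805473809218272 [ 0.89659482 -3.2588556   5.33079678] [-0.56654876 -0.05879036  0.09211621] [596.14752234 173.0478412  139.99028489] [ 1.79954006e+02 -1.65013712e-01  1.09100472e+01] [ 2.80681086e-01  4.41492002e-01  1.72279932e+00 -1.27999482e-03
  9.74505766e-01  1.66177966e+00]
```

Now the last 5 degrees, then hold, then measure the real mirror angle from the top and wrist views.

servo_tool(
  rows=[
    [5, [0.2, 0, 0], [0, 0, 2.5]],
    [5, [0.2, 0, 0], [0, 0, 2.5]],
    [5, [0, 0, 0], [0, 0, 0]],
    [5, [0, 0, 0], [0, 0, 0]],
    [5, [0, 0, 0], [0, 0, 0]],
    [5, [0, 0, 0], [0, 0, 0]],
    [5, [0, 0, 0], [0, 0, 0]],
    [5, [0, 0, 0], [0, 0, 0]],
  ],
)

```text
clock: 24.58
eef_pos: [596.4, 173.0, 140.0]
tcp_rot: [3.141, -0.003, 0.106]
contact_force: [-0.1, -3.8, 6.9]
opening: 0.122
```

Run:
```python
from m import *
s=sense();print(s['opening']*85,s['contact_force'],s['wrist_torque'],s['eef_pos'],np.degrees(s['tcp_rot']))
K['wrist']=get_calibration('wrist'); a=snap('wrist'); rect('wrist','mirror',155)
b=snap('side')
for t in('jar','stamp'):
  for q in boxes_of('side',t): print(t,round(q['conf'],2),world('side',q['centre']))
snap('top'); rect('top','mirror',155); rect('top','jar',95)
cv2.imwrite('pics/w9.png',np.hstack([cv2.resize(a[:,100:540],(440,480)),cv2.resize(b[150:330,190:425][:,:],(360,276)) if 0 else cv2.resize(b[150:390,230:410],(360,480),interpolation=2)]))
```

```text
10.37653381902588 [-0.1 -3.8  6.9] [-0.6  0.   0.1] [596.4 173.  140. ] [180.   -0.2   6.1]
wrist mirror 0.61 ctr 607.9 173.9 size 102 12 long axis 6.1 mean [612.7 174.5] 9441
jar 0.77 [427.4 -53.5  63.7]
stamp 0.73 [425.6 -55.6  65.8]
```

View pics/w9.png

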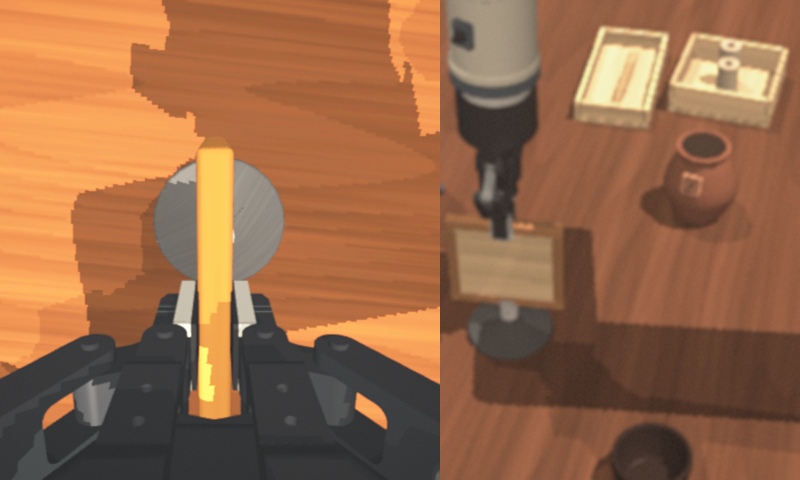

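The mirror's measured yaw is 6.1°, against 6.0 needed. The side view shows the stamp still at (356,243), so the jar has not moved, and both trays are correctly filled. I hand in.

```bash
python3 -c "
from rig import *;print(sign_off());s=sense();print(s['clock'],s['tcp_rot'],s['opening'])"
```

```text
the job is handed in; nothing more can be done
None
the job is handed in; nothing more can be done
```

I handed the job in at about 25 s of the allowed 72 s, with the gripper still holding the mirror; `sign_off` gives no verdict. Both kiln posts are standing in the square tray and the modelling tool lies flat and lengthwise in the long tray. I gripped the mirror by the top of its frame and turned it about 53° clockwise from where it rested.

**Last checks**
- **Mirror angle:** the frame measured 6.1° (tool yaw, confirmed by the wrist-camera mask), against about 6.0° worked out from the lens, mirror and stamp positions. The grip force was set to 50 N, with the fingers stopped on the frame.
- **Aim uncertainty:** direct readings of the lens direction differed by about 1°. The network's centre for the whole camera body pointed about 2.5° away, which would move the aim about 11 mm, within the 25 mm allowed.
- **Jar:** the stamp was at the same pixel in the side view as at the start, so the jar had not moved.
- **Trays:** the final side view showed the posts and tool in place.
- **Not confirmed:** the last top-view check found neither the mirror nor the jar, so it confirmed nothing. I did not re-measure the cups, but the arm never went near them.

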